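# Put the torch and the socket wrench away in the crate tiers

### The arm

A 6-joint arm with a two-finger parallel gripper is mounted at the origin on the work surface. World frame = base frame: x ahead of the robot, y to its left, z up, the work surface at z = 0. Lengths are in m, angles in rad, forces in N, time in s.
With the tool pointing down it reaches from about 0.325 to 0.85 m from the base axis. Payload 4.4 kg.
Tool frame: the origin (TCP) lies at the very end of the fingers, on their centre line; the grasp point (between the pads) lies 19 mm behind it; z points along the fingers, y is the line along which they close (so a half turn about z gives the same grasp; the last joint's range is limited). The gripper opens to 94 mm and grips with 3 to 60 N. Pads are 16 mm wide; open, the fingers measure 119 mm over their backs; the gripper's body (75 mm by 177 mm) begins 78 mm behind the grasp point.
Start: joints at [1.175, 0.207, 1.542, -0, 1.393, -0.15], TCP at [0.139, 0.558, 0.205] pointing down, gripper open.
Joint ranges: [-2.73, 2.73], [-0.86, 2.22], [0.23, 2.46], [-1.11, 4.25], [0.08, 2.63], [-2.82, 2.82]. Speed limits (rad/s): [2.79, 2.79, 3.14, 3.14, 3.14, 3.14].

### API

Orientations are given as a unit quaternion [w, x, y, z].
In Python, from workcell import monitor, optics, order gives the robot as it stands. The module is installed in compiled form; this text tells all that it offers.
- The arm moves only by the tool step_arm, never from a script. Its argument "deltas" is a list of rows, each an object with "linear": the shift along the tool's x, y, z in units of 250 mm (1.0 is 250 mm), a list of three; "roll": the turn about the tool's z in units of pi rad (1.0 is pi rad); "jaw": the opening, from 0 (shut) to 1 (fully open). In form: [{"linear": [tx, ty, tz], "roll": roll, "jaw": jaw}, ...]. A call has exactly 10 rows; each row is the pose to reach, as a shift and turn from the pose commanded when the call began, along the tool's axes at that moment, turning the shorter way round; what a row does not reach only later rows make up. A row lasts 1/10 s, in which the tool goes at most 50 mm and 8.59 degrees, less where a joint would pass 70% of its speed; a pose out of reach is approached as far as the arm can. A call with a number of a shift or a turn outside -1 to 1 is refused whole. A call with a gripper value outside its range is refused whole. The fingers move at their own pace and stop on an object; "squeeze" is the grip in N (left out, the last holds). Time passes only in rows, so rows that repeat a pose let the fingers close, or fill a call up. It gives the time, the measured TCP pose, the force, the opening and the grip force at its end, in the units of the state.
- monitor.get_state(): the state, without advancing time (a new reading comes with each control period).
- optics.capture(name): name is "scene" or "top" or "wrist"; returns a dict with "color" (420x560x3 uint8, blue, green, red), "camera_matrix" (3x3 intrinsics, pixels), "k1" (the pictures are not rectified: a ray, as slopes to the right and down, at radius r is drawn at 1 + k1 r^2 times it, then the intrinsics apply), "origin" and "rotation" of the camera in the world; the wrist camera has in their place "tool_from_camera" (4x4, takes a point from camera to tool coordinates, whose origin is the TCP and whose axes are the flange's). Camera axes: x right, y down, z forward; pixel columns grow to the right and rows downward; lengths in m; the calibration is good to about 2 mm. A picture is of the moment at which its call begins: read the wrist's pose just before it. There is no depth.
- order.sign_off(): hands the job in; it is judged then, once.
The state is a dict: "t": time; "qpos": joint angles; "qvel": joint speeds; "tau": joint torques, N m; "ee_pos": TCP position; "tool_rot": TCP orientation; "contact_force": force on the tool from outside, world axes, zero at the start; "ft_torque": the same for the moment, N m; "grip_width": opening from 0.0 (shut) to 1.0 (fully open); "grip_force": force on a finger pad.
Only numpy, scipy, OpenCV 4.12 (cv2) and the standard library are available. Lean on these libraries where they do the work, as an engineer would, in place of code of your own. Each camera call takes 0.05 s, during which the arm holds its last target. There are 200 camera calls.

### The job

Put the tools away in the stacked crate tiers: the torch lying in the upper pull-out crate and the socket wrench lying flat, socket up as it lies now, in the lower one, and leave both pull-out crates pushed fully home. The upper crate hangs out over the lower one, so mind the order; set the tools down rather than dropping them, and do not disturb the cup, the tin or the hasp.

Things in the scene. Friction and masses are not known exactly. Their poses are not given: they have to be found in the camera images.
- stack: Fixed stack of two blue tiers, 270 mm wide (y), each with a yellow pull-out crate; open yellow crate on top. Origin: centre of underside; x from front to back, y left, z up. Lower tier x -127.5 to +127.5, z 0 to 88 mm; upper tier x -92.5 to +127.5 (stepped back), z 88 to 176 mm; top crate x -65 to +125, up to z 236 mm. Undersides of the tiers' roofs at z 82 and 170 mm.
- upper (a joint): How far the upper pull-out crate (see upper_floor) stands out to the stack's -x, in m: 0 fully home, 0.18 the stop. Slides with about 1.5 N. At the start both crates stand open.
- lower (a joint): The same for the lower pull-out crate, which has the same shape as the upper.
- upper_floor (a point): Centre of the upper pull-out crate's inner floor, moves with it; axes as the stack's; when home at x +12.5, z 95 mm of the stack. Open top; inside 199 (x) by 240 mm (y); walls 45 mm high, 5 thick. Front panel: outer face 105 mm to -x, 6 thick, 260 wide, from 5 mm below to 67 mm above this floor. Pull lip on it: 120 wide, stands 12 mm out, 59 to 67 mm above the floor.
- lower_floor (a point): Centre of the lower pull-out crate's inner floor, moves with it; axes and shape as the upper; when home at x -22.5, z 13 mm of the stack.
- torch: Black torch lying on the counter, 150 mm long along its x (lens at +x), 0.25 kg. Origin: under its middle, on the counter. Round barrel 32 mm in diameter from x -55 to +35 mm, its axis 22 mm up; six-sided head x +35 to +75 mm and tail x -75 to -55 mm, 44 mm across flats, 51 mm across corners.
- torch_mid (a point): Middle of the torch on its axis, 22 mm above its origin; axes as the torch's.
- wrench: Chrome socket wrench on its back, 187 mm long along its x, 0.45 kg. Origin: underside, 11 mm behind its centre of mass. Handle x -95 to +20, 26 wide, 22 mm high; neck to x +60, 14 wide, up to z 18 mm; round head 40 mm in diameter, 24 high at x +72, with a socket 28 mm in diameter standing upright on it to z 54 mm.
- cup: White ceramic cup standing close beside the wrench; origin: centre of its underside; 64 mm in diameter, 55 mm high. Leave alone.
- tin: Round steel tin standing close beside the torch; origin: centre of its underside; 72 mm in diameter, 50 mm high. Leave alone.
- hasp: Steel hinged hasp with a press button lying on the counter, 124 by 40 mm, 20 mm high; origin: its underside below the hinge. Leave alone.
Things that resemble listed ones, but are neither listed nor needed, are in the scene too. What is shaped like the wrench but orange is not meant.

How it is judged:
At the end, for the whole second after the job is handed in: Both pull-out crates are within 8 mm of fully home; the torch lies inside the upper one (its middle less than 40 mm above the crate's floor), the socket wrench lies inside the lower one on its back, socket up, within 0.3 rad of flat and 20 mm of the floor; both at rest (value of joint each of upper, lower below 0.008 m and x of torch_mid in the frame of upper_floor between -0.1 and 0.1 m and y of torch_mid in the frame of upper_floor between -0.12 and 0.12 m and z of torch_mid in the frame of upper_floor between 0 and 0.04 m and x of wrench in the frame of lower_floor between -0.1 and 0.1 m and y of wrench in the frame of lower_floor between -0.12 and 0.12 m and z of wrench in the frame of lower_floor between -0.01 and 0.02 m and angle between wrench's own z axis and vertical below 0.3 rad and linear speed of each of torch, wrench below 0.03 m/s); the robot touches nothing.
It fails at once if the cup is shifted more than 20 mm or tipped (distance of cup from where it was at the start of the episode above 0.02 m or angle between cup's own z axis and vertical above 0.3 rad).
It fails at once if the tin is shifted more than 20 mm or tipped (distance of tin from where it was at the start of the episode above 0.02 m or angle between tin's own z axis and vertical above 0.3 rad).
It fails at once if the hasp is shifted more than 20 mm (distance of hasp from where it was at the start of the episode above 0.02 m).
It fails at once if the torch is dropped (falls faster than 0.9 m/s out of the fingers) (linear speed of torch above 0.9 m/s and contact force between the fingers and torch below 0.1 N).
It fails at once if the wrench is dropped (falls faster than 0.9 m/s out of the fingers) (linear speed of wrench above 0.9 m/s and contact force between the fingers and wrench below 0.1 N).
It also fails if it takes over 72 s, if anything falls off the work surface, if the arm or the gripper's body presses on something with over 40 N, if the wrist force passes 120 N, or if a joint passes its speed limit or range.

## Working session

There is one attempt and no reset: what is moved stays moved. The work goes in short steps, Python scripts to look and compute and a tool call to move; the robot and the scene stay as the last step left them, time stands still between calls to the robot, and variables do not carry over. Pictures are saved under pics/ and viewed, at most 10 in all, crops included, and the job is handed in when it is done.

Besides the shell and the picture viewer there is one more tool, called after "Call:" as name([rows], argument=value, ...), one row to a line, values as JSON. step_arm: Moves the arm, as the interface text tells. Its arguments: {"type":"object","properties":{"deltas":{"type":"array","items":{"type":"object","properties":{"linear":{"type":"array","items":{"type":"number","minimum":-1,"maximum":1}},"roll":{"type":"number","minimum":-1,"maximum":1},"jaw":{"type":"number"}}}},"squeeze":{"type":"number"}},"required":["deltas"]}

```bash
mkdir -p pics
cat > h.py <<'E'
import numpy as np, cv2, pickle
from workcell import monitor, optics, order
from scipy.spatial.transform import Rotation as R
def snap(name,fn):
    s=monitor.get_state(); c=optics.capture(name); c=dict(c); c['state']=s
    if name=='wrist':
        T=np.eye(4);q=s['tool_rot'];T[:3,:3]=R.from_quat([q[1],q[2],q[3],q[0]]).as_matrix();T[:3,3]=s['ee_pos']
        M=T@np.array(c['tool_from_camera']); c['rotation']=M[:3,:3]; c['origin']=M[:3,3]
    cv2.imwrite('pics/%s.png'%fn,c['color']); pickle.dump(c,open('pics/%s.pkl'%fn,'wb')); return c
def load(fn): return pickle.load(open('pics/%s.pkl'%fn,'rb'))
def px2w(c,u,v,z):
    K=np.array(c['camera_matrix']); k=c['k1']
    d=cv2.undistortPoints(np.array([[[u,v]]],float),K,np.array([k,0,0,0.]))[0,0]
    r=np.array(c['rotation'])@np.array([d[0],d[1],1]); o=np.array(c['origin'])
    return (o+r*(z-o[2])/r[2])
def w2px(c,p):
    q=np.array(c['rotation']).T@(np.array(p,float)-np.array(c['origin'])); x=q[:2]/q[2]
    x=x*(1+c['k1']*(x@x)); K=np.array(c['camera_matrix']); return K[:2,:2]@x+K[:2,2]
E
python3 - <<'E'
from h import *
for n in('top','scene'):
    c=snap(n,n+'0'); print(n,c['origin'],np.round(c['rotation'],3).tolist(),np.round(c['camera_matrix'],1).tolist(),c['k1'])
print(c['state'])
a=cv2.resize(load('top0')['color'],(800,600),interpolation=cv2.INTER_CUBIC);cv2.imwrite('pics/top0b.png',a)
a=cv2.resize(load('scene0')['color'],(800,600),interpolation=cv2.INTER_CUBIC);cv2.imwrite('pics/scene0b.png',a)
E
```

```text
top [ 0.35558991 -0.04020581  1.16074733] [-0.075, 0.707, -0.701, 0.054] [[396.2, 0.0, 281.0], [0.0, 396.2, 208.9], [0.0, 0.0, 1.0]] -0.07512861356793382
scene [ 0.84455818 -0.42826215  1.62970925] [-0.151, 0.937, 0.312, -0.048] [[512.4, 0.0, 283.9], [0.0, 512.4, 204.4], [0.0, 0.0, 1.0]] 0.05474604183087497
{'t': 0.05, 'qpos': array([ 1.17553816e+00,  2.07396264e-01,  1.54289404e+00, -5.47950243e-06,
        1.39349395e+00, -1.50517862e-01]), 'qvel': array([ 8.41308940e-05, -9.44381622e-04, -7.58388975e-04,  7.47180612e-04,
        2.54982881e-03, -8.45302467e-04]), 'tau': array([-5.30442903e-04, -3.72155142e+01, -2.82563102e+01,  7.01263826e-02,
        3.11950932e-02, -4.48550099e-05]), 'ee_pos': array([0.13904453, 0.55713266, 0.2043327 ]), 'tool_rot': array([-2.92735876e-04,  1.22064419e-01,  9.92521575e-01, -1.05597565e-03]), 'contact_force': array([ 0.42066885,  0.2679731 , -0.15295897]), 'ft_torque': array([-0.03492112,  0.09718106, -0.00809751]), 'grip_force': 0.0, 'grip_width': 0.9991534638390551}
```

View pics/top0b.png

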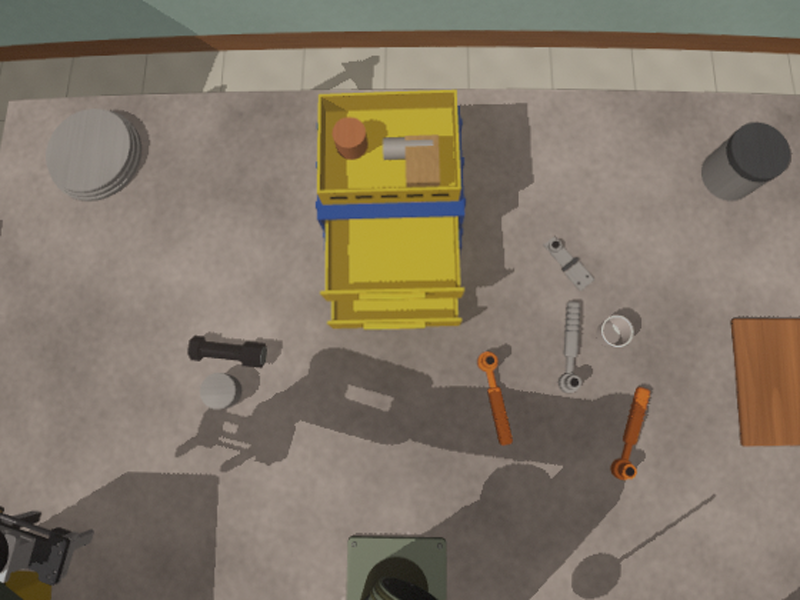

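View pics/scene0b.png

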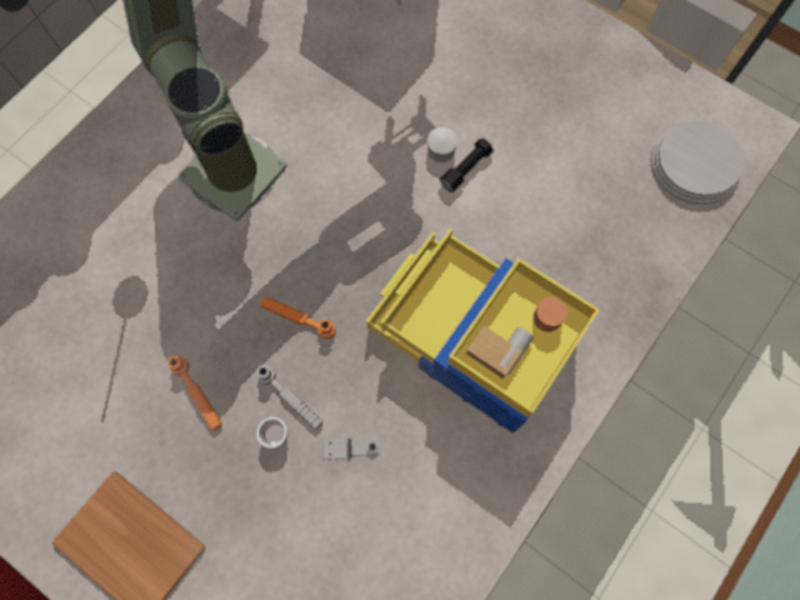

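The top view shows the torch around (227,350), with the tin just below at (220,390). The wrench is at (572,340) with its socket at (570,382), the cup at (617,330) and the hasp at (570,262). The stack sits at centre-top with both crates open.

Run:
```python
from h import *
c=load('top0'); s=.7
P=lambda n,u,v,z: print(n,np.round(px2w(c,u*s,v*s,z),4))
P('torch tail?',193,347,.022);P('torch head?',262,352,.022)
P('tin top',221,390,.05);P('wr socket',570,382,.054);P('wr tail',574,301,.011);P('cup',617,331,.055);P('hasp',570,262,.01)
# top crate rim corners
for n,u,v in(('BL',318,95),('FL',317,193),('FR',463,198),('BR',458,93)):P('rim'+n,u,v,.236)
img=c['color']
a=cv2.resize(img[60:235,210:335],None,fx=4,fy=4,interpolation=cv2.INTER_CUBIC)[:,:]
b=cv2.resize(img[225:290,125:195],None,fx=4,fy=4,interpolation=cv2.INTER_CUBIC)
d=cv2.resize(img[160:280,380:450],None,fx=4,fy=4,interpolation=cv2.INTER_CUBIC)
out=np.zeros((600,800,3),np.uint8)
a=a[100:700] # rows from 85
out[:600,:500]=a; out[:260,510:790]=b; out[270:270+330,510:790]=d[100:430]
cv2.imwrite('pics/comp.png',out)
```

```text
Traceback (most recent call last):
  File "h.py", line 14, in px2w
    r=np.array(c['rotation'])@np.array([d[0],d[1],1]); o=np.array(c['origin'])
      ~~~~~~~~~~~~~~~~~~~~~~~^~~~~~~~~~~~~~~~~~~~~~~~
ValueError: matmul: Input operand 1 has a mismatch in its core dimension 0, with gufunc signature (n?,k),(k,m?)->(n?,m?) (size 3 is different from 4)
```

```bash
python3 - <<'E'
s=open('h.py').read()
s=s.replace("def load(fn): return pickle.load(open('pics/%s.pkl'%fn,'rb'))","""def load(fn):
    c=pickle.load(open('pics/%s.pkl'%fn,'rb')); r=np.array(c['rotation'])
    if r.shape==(4,): c['rotation']=R.from_quat(r[[1,2,3,0]]).as_matrix()
    return c""")
open('h.py','w').write(s)
E
python3 - <<'E'
from h import *
c=load('top0'); s=.7
P=lambda n,u,v,z: print(n,np.round(px2w(c,u*s,v*s,z),4))
P('torch tail?',193,347,.022);P('torch head?',262,352,.022)
P('tin top',221,390,.05);P('wr socket',570,382,.054);P('wr tail',574,301,.011);P('cup',617,331,.055);P('hasp',570,262,.01)
for n,u,v in(('BL',318,95),('FL',317,193),('FR',463,198),('BR',458,93)):P('rim'+n,u,v,.236)
img=c['color']
a=cv2.resize(img[60:235,210:335],None,fx=4,fy=4,interpolation=cv2.INTER_CUBIC)
b=cv2.resize(img[225:290,125:195],None,fx=4,fy=4,interpolation=cv2.INTER_CUBIC)
d=cv2.resize(img[160:280,380:450],None,fx=4,fy=4,interpolation=cv2.INTER_CUBIC)
out=np.zeros((600,800,3),np.uint8)
out[:600,:500]=a[100:700]; out[:260,510:790]=b; out[270:600,510:790]=d[100:430]
cv2.imwrite('pics/comp.png',out)
E
```

```text
torch tail? [0.4619 0.4227 0.022 ]
torch head? [0.4534 0.2774 0.022 ]
tin top [0.3749 0.3482 0.05  ]
wr socket [ 0.3973 -0.3346  0.054 ]
wr tail [ 0.5645 -0.361   0.011 ]
cup [ 0.497  -0.4314  0.055 ]
hasp [ 0.6475 -0.3567  0.01  ]
rimBL [0.9003 0.1432 0.236 ]
rimFL [0.7118 0.1367 0.236 ]
rimFR [ 0.7025 -0.1159  0.236 ]
rimBR [ 0.9024 -0.1096  0.236 ]
```

View pics/comp.png

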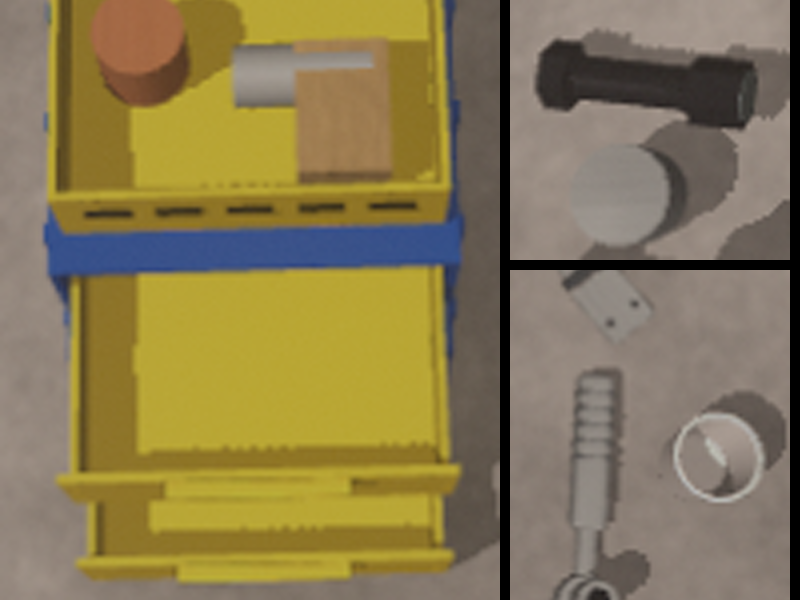

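The crop shows the upper panel's top edge from (57,484) to (460,470) and the lower one's from (78,565) to (453,555). The blue roof's front edge runs from (50,274) to (462,260). Torch tail end is at (540,72), lens end at (752,95), and the gap to the tin is clear.

Run:
```python
from h import *
c=load('top0')
A=lambda n,X,Y,z: print(n,np.round(px2w(c,210+X/4,60+(Y+100)/4,z),4))
B=lambda n,X,Y,z: print(n,np.round(px2w(c,125+(X-510)/4,225+Y/4,z),4))
D=lambda n,X,Y,z: print(n,np.round(px2w(c,380+(X-510)/4,160+(Y-170)/4,z),4))
A('up panel L',57,484,.162);A('up panel R',460,470,.162)
A('up lip L',166,492,.162);A('up lip R',350,487,.162)
A('lo panel L',78,565,.080);A('lo panel R',453,555,.080)
A('lo lip L',180,580,.08);A('lo lip R',350,574,.08)
A('roof L',50,274,.176);A('roof R',462,260,.176)
A('rim L',53,198,.236);A('rim R',448,187,.236)
B('tail',540,74,.022);B('head',754,95,.022)
B('barrel a',590,78,.022);B('barrel b',680,86,.022)
B('tin',620,195,.05)
D('tail top',597,377,.02);D('handle end',592,527,.022);D('socket',585,592,.054);D('cup',719,457,.055)
```

```text
up panel L [0.5469 0.137  0.162 ]
up panel R [ 0.5574 -0.1225  0.162 ]
up lip L [0.542  0.0662 0.162 ]
up lip R [ 0.5459 -0.052   0.162 ]
lo panel L [0.5056 0.1348 0.08  ]
lo panel R [ 0.5143 -0.1239  0.08  ]
lo lip L [0.4957 0.0638 0.08  ]
lo lip R [ 0.5007 -0.0531  0.08  ]
roof L [0.684  0.1445 0.176 ]
roof R [ 0.6937 -0.1241  0.176 ]
rim L [0.7134 0.1334 0.236 ]
rim R [ 0.7203 -0.111   0.236 ]
tail [0.46   0.4305 0.022 ]
head [0.4467 0.2694 0.022 ]
barrel a [0.4576 0.3924 0.022 ]
barrel b [0.4526 0.3246 0.022 ]
tin [0.3727 0.3544 0.05  ]
tail top [ 0.5598 -0.3582  0.02  ]
handle end [ 0.4502 -0.3494  0.022 ]
socket [ 0.4025 -0.3341  0.054 ]
cup [ 0.4969 -0.4323  0.055 ]
```

```bash
cat >> h.py <<'E'
def plan(x,y,z,ang,frm=None):
    """target TCP and world angle (deg) of tool y (mod 180 kept shortest)"""
    s=monitor.get_state(); q=s['tool_rot']; M=R.from_quat([q[1],q[2],q[3],q[0]]).as_matrix()
    a0=np.degrees(np.arctan2(M[1,1],M[0,1])); d=np.array([x,y,z])-s['ee_pos']
    da=(ang-a0+90)%180-90
    print('lin',np.round(M.T@d/.25,4),'roll',round(-da/180,4),'| at',np.round(s['ee_pos'],4),'ang',round(a0,2),'q6',np.round(s['qpos'][[0,5]],2),'t',round(s['t'],2),'tilt',round(np.degrees(np.arccos(-M[2,2])),2))
E
python3 -c "
from h import *
plan(.30,.455,.22,-4.6);plan(.455,.352,.205,-4.6)"
```

```text
lin [-0.7235 -0.2407 -0.0621] roll 0.4476 | at [0.1391 0.5572 0.2044] ang 75.98 q6 [ 1.18 -0.15] t 0.1 tilt 0.12
lin [-1.4249 -0.4901 -0.0018] roll 0.4476 | at [0.1391 0.5572 0.2044] ang 75.98 q6 [ 1.18 -0.15] t 0.1 tilt 0.12
```

Call:
step_arm([
  {"linear": [-0.72,-0.24,-0.06],"roll": 0.448,"jaw": 0.55},
  {"linear": [-0.72,-0.24,-0.06],"roll": 0.448,"jaw": 0.55},
  {"linear": [-0.72,-0.24,-0.06],"roll": 0.448,"jaw": 0.55},
  {"linear": [-0.72,-0.24,-0.06],"roll": 0.448,"jaw": 0.55},
  {"linear": [-0.72,-0.24,-0.06],"roll": 0.448,"jaw": 0.55},
  {"linear": [-0.72,-0.24,-0.06],"roll": 0.448,"jaw": 0.55},
  {"linear": [-0.72,-0.24,-0.06],"roll": 0.448,"jaw": 0.55},
  {"linear": [-0.72,-0.24,-0.06],"roll": 0.448,"jaw": 0.55},
  {"linear": [-0.72,-0.24,-0.06],"roll": 0.448,"jaw": 0.55},
  {"linear": [-0.72,-0.24,-0.06],"roll": 0.448,"jaw": 0.55},
])

```text
t: 1.1
ee_pos: [0.2992, 0.4557, 0.2198]
tool_rot: [0.0, 0.737, 0.676, -0.001]
contact_force: [0.5, -0.5, 0.4]
grip_width: 0.551
grip_force: 0.0
```

```bash
python3 -c "
from h import *
plan(.455,.352,.18,-4.6)"
```

```text
lin [-0.3598  0.6564  0.1591] roll -0.0016 | at [0.2992 0.4557 0.2198] ang -4.89 q6 [0.83 0.92] t 1.1 tilt 0.07
```

Call:
step_arm([
  {"linear": [-0.36,0.656,0.16],"roll": -0.002,"jaw": 0.55},
  {"linear": [-0.36,0.656,0.16],"roll": -0.002,"jaw": 0.55},
  {"linear": [-0.36,0.656,0.16],"roll": -0.002,"jaw": 0.55},
  {"linear": [-0.36,0.656,0.16],"roll": -0.002,"jaw": 0.55},
  {"linear": [-0.36,0.656,0.16],"roll": -0.002,"jaw": 0.55},
  {"linear": [-0.36,0.656,0.16],"roll": -0.002,"jaw": 0.55},
  {"linear": [-0.36,0.656,0.16],"roll": -0.002,"jaw": 0.55},
  {"linear": [-0.36,0.656,0.16],"roll": -0.002,"jaw": 0.55},
  {"linear": [-0.36,0.656,0.16],"roll": -0.002,"jaw": 0.55},
  {"linear": [-0.36,0.656,0.16],"roll": -0.002,"jaw": 0.55},
])

```text
t: 2.1
ee_pos: [0.455, 0.3538, 0.1808]
tool_rot: [0.0, 0.733, 0.681, 0.0]
contact_force: [0.4, -0.7, -0.2]
grip_width: 0.55
grip_force: 0.0
```

```bash
python3 -c "
from h import *
c=snap('wrist','w1'); print(np.round(c['origin'],3), np.round(c['rotation'],2).tolist())
plan(.455,.352,.18,-4.6)"
```

```text
[0.461 0.426 0.36 ] [[1.0, -0.07, -0.02], [-0.07, -0.97, -0.25], [0.0, 0.25, -0.97]]
lin [-0.0065  0.      0.003 ] roll 0.002 | at [0.4551 0.3536 0.1808] ang -4.23 q6 [0.51 0.58] t 2.15 tilt 0.03
```

View pics/w1.png

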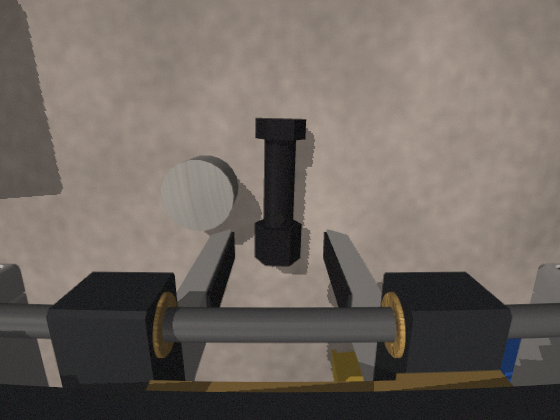

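The wrist view shows the torch's tail end at (280,120), the barrel centre line from (280,140) to (279,220), and the head's end at (278,258). The tin's top is centred at (198,195).

```bash
python3 -c "
from h import *
c=load('w1')
for n,u,v,z in(('tail end',280,119,.03),('bar a',280,140,.022),('bar b',279,218,.022),('head start',279,222,.03),('bar L',264,180,.022),('bar R',296,180,.022),('tin',198,195,.05),('tinR',234,195,.05)): print(n,np.round(px2w(c,u,v,z),4))
"
```

```text
tail end [0.4629 0.4241 0.03  ]
bar a [0.4614 0.4033 0.022 ]
bar b [0.4543 0.3208 0.022 ]
head start [0.4541 0.3189 0.03  ]
bar L [0.4417 0.3634 0.022 ]
bar R [0.4751 0.3609 0.022 ]
tin [0.3781 0.3586 0.05  ]
tinR [0.4131 0.356  0.05  ]
```

Call:
step_arm([
  {"linear": [0.0,0.009,0.2],"roll": 0.004,"jaw": 0.53},
  {"linear": [0.0,0.009,0.4],"roll": 0.004,"jaw": 0.53},
  {"linear": [0.0,0.009,0.5],"roll": 0.004,"jaw": 0.53},
  {"linear": [0.0,0.009,0.6],"roll": 0.004,"jaw": 0.53},
  {"linear": [0.0,0.009,0.65],"roll": 0.004,"jaw": 0.53},
  {"linear": [0.0,0.009,0.69],"roll": 0.004,"jaw": 0.53},
  {"linear": [0.0,0.009,0.695],"roll": 0.004,"jaw": 0.53},
  {"linear": [0.0,0.009,0.695],"roll": 0.004,"jaw": 0.53},
  {"linear": [0.0,0.009,0.695],"roll": 0.004,"jaw": 0.2},
  {"linear": [0.0,0.009,0.695],"roll": 0.004,"jaw": 0.2},
], squeeze=25)

```text
t: 3.15
ee_pos: [0.4586, 0.3534, 0.008]
tool_rot: [0.0, 0.737, 0.675, 0.001]
contact_force: [-1.0, 0.5, 0.9]
grip_width: 0.394
grip_force: 0.8
```

Call:
step_arm([
  {"linear": [0,0,0],"roll": 0,"jaw": 0.2},
  {"linear": [0,0,0],"roll": 0,"jaw": 0.2},
  {"linear": [0,0,0],"roll": 0,"jaw": 0.2},
  {"linear": [0,0,0],"roll": 0,"jaw": 0.2},
  {"linear": [0,0,0],"roll": 0,"jaw": 0.2},
  {"linear": [0,0,-0.05],"roll": 0,"jaw": 0.2},
  {"linear": [0,0,-0.15],"roll": 0,"jaw": 0.2},
  {"linear": [0,0,-0.3],"roll": 0,"jaw": 0.2},
  {"linear": [0,0,-0.5],"roll": 0,"jaw": 0.2},
  {"linear": [0,0,-0.7],"roll": 0,"jaw": 0.2},
])

```text
t: 4.15
ee_pos: [0.4571, 0.3521, 0.1827]
tool_rot: [0.0, 0.737, 0.675, -0.001]
contact_force: [1.0, 0.6, -2.6]
grip_width: 0.332
grip_force: 25.0
```

```bash
python3 -c "
from h import *
plan(.53,.18,.225,2);plan(.604,.008,.225,2)"
```

```text
lin [-0.6603  0.3506 -0.1688] roll -0.039 | at [0.4571 0.3521 0.1827] ang -5.03 q6 [0.51 0.59] t 4.15 tilt 0.11
lin [-1.3197  0.7058 -0.1683] roll -0.039 | at [0.4571 0.3521 0.1827] ang -5.03 q6 [0.51 0.59] t 4.15 tilt 0.11
```

Call:
step_arm([
  {"linear": [0,0,-0.1],"roll": 0,"jaw": 0.2},
  {"linear": [-0.1,0.05,-0.17],"roll": 0,"jaw": 0.2},
  {"linear": [-0.2,0.1,-0.17],"roll": 0,"jaw": 0.2},
  {"linear": [-0.32,0.17,-0.17],"roll": -0.01,"jaw": 0.2},
  {"linear": [-0.45,0.24,-0.17],"roll": -0.02,"jaw": 0.2},
  {"linear": [-0.55,0.29,-0.17],"roll": -0.039,"jaw": 0.2},
  {"linear": [-0.66,0.35,-0.17],"roll": -0.039,"jaw": 0.2},
  {"linear": [-0.77,0.41,-0.17],"roll": -0.039,"jaw": 0.2},
  {"linear": [-0.88,0.47,-0.17],"roll": -0.039,"jaw": 0.2},
  {"linear": [-0.95,0.51,-0.17],"roll": -0.039,"jaw": 0.2},
])

```text
t: 5.15
ee_pos: [0.5644, 0.1026, 0.2241]
tool_rot: [0.0, 0.695, 0.719, -0.0]
contact_force: [0.5, 1.1, -1.7]
grip_width: 0.331
grip_force: 25.0
```

```bash
python3 -c "
from h import *
plan(.604,.008,.225,2)"
```

```text
lin [-0.3836  0.1456 -0.0031] roll -0.0005 | at [0.5644 0.1026 0.2241] ang 1.9 q6 [ 0.03 -0.  ] t 5.15 tilt 0.06
```

Call:
step_arm([
  {"linear": [-0.1,0.04,0],"roll": 0,"jaw": 0.2},
  {"linear": [-0.2,0.08,0],"roll": 0,"jaw": 0.2},
  {"linear": [-0.3,0.12,0],"roll": 0,"jaw": 0.2},
  {"linear": [-0.384,0.146,0],"roll": 0,"jaw": 0.2},
  {"linear": [-0.384,0.146,0],"roll": 0,"jaw": 0.2},
  {"linear": [-0.384,0.146,0],"roll": 0,"jaw": 0.2},
  {"linear": [-0.384,0.146,0],"roll": 0,"jaw": 0.2},
  {"linear": [-0.384,0.146,0],"roll": 0,"jaw": 0.2},
  {"linear": [-0.384,0.146,0],"roll": 0,"jaw": 0.2},
  {"linear": [-0.384,0.146,0],"roll": 0,"jaw": 0.2},
])

```text
t: 6.15
ee_pos: [0.6037, 0.011, 0.2243]
tool_rot: [0.0, 0.694, 0.72, 0.0]
contact_force: [0.1, -0.7, -1.9]
grip_width: 0.336
grip_force: 25.0
```

```bash
python3 -c "
from h import *
c=snap('scene','s1'); snap('top','t1');plan(.604,.008,.104,2)
c=load('s1');i=c['color'][130:330,220:440];t=load('t1')['color'][60:240,190:360]
o=np.zeros((600,800,3),np.uint8);a=cv2.resize(i,(440,400),interpolation=3);b=cv2.resize(t,(340,360),interpolation=3)
o[:400,:440]=a;o[:360,450:790]=b;cv2.imwrite('pics/c2.png',o[:410])"
```

```text
lin [-1.110e-02  4.000e-04  4.811e-01] roll 0.0002 | at [0.6038 0.0108 0.2243] ang 2.03 q6 [-0.13 -0.16] t 6.25 tilt 0.0
```

View pics/c2.png

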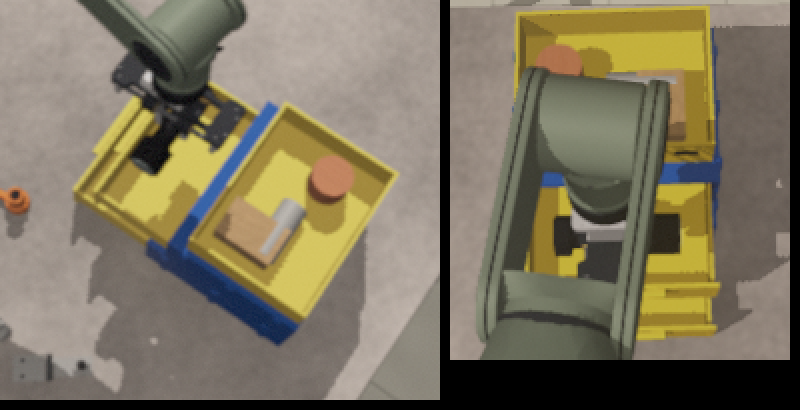

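The torch hangs over the upper crate, between the front panel and the blue roof, with room on every side. I'll lower it now.

Call:
step_arm([
  {"linear": [-0.01,0,0.08],"roll": 0,"jaw": 0.2},
  {"linear": [-0.01,0,0.18],"roll": 0,"jaw": 0.2},
  {"linear": [-0.01,0,0.28],"roll": 0,"jaw": 0.2},
  {"linear": [-0.01,0,0.36],"roll": 0,"jaw": 0.2},
  {"linear": [-0.01,0,0.42],"roll": 0,"jaw": 0.2},
  {"linear": [-0.01,0,0.45],"roll": 0,"jaw": 0.2},
  {"linear": [-0.01,0,0.465],"roll": 0,"jaw": 0.2},
  {"linear": [-0.01,0,0.474],"roll": 0,"jaw": 0.2},
  {"linear": [-0.01,0,0.478],"roll": 0,"jaw": 0.2},
  {"linear": [-0.01,0,0.478],"roll": 0,"jaw": 0.2},
])

```text
t: 7.25
ee_pos: [0.6046, 0.0078, 0.1055]
tool_rot: [0.001, 0.695, 0.719, 0.0]
contact_force: [-0.6, 0.1, -2.8]
grip_width: 0.333
grip_force: 25.0
```

Call:
step_arm([
  {"linear": [0,0,0.004],"roll": 0,"jaw": 0.2},
  {"linear": [0,0,0.008],"roll": 0,"jaw": 0.2},
  {"linear": [0,0,0.01],"roll": 0,"jaw": 0.2},
  {"linear": [0,0,0.01],"roll": 0,"jaw": 0.53},
  {"linear": [0,0,0.01],"roll": 0,"jaw": 0.53},
  {"linear": [0,0,0.01],"roll": 0,"jaw": 0.53},
  {"linear": [0,0,0.01],"roll": 0,"jaw": 0.53},
  {"linear": [0,0,0.01],"roll": 0,"jaw": 0.53},
  {"linear": [0,0,0.01],"roll": 0,"jaw": 0.53},
  {"linear": [0,0,-0.02],"roll": 0,"jaw": 0.53},
])

```text
t: 8.25
ee_pos: [0.6028, 0.008, 0.1087]
tool_rot: [-0.001, 0.695, 0.719, -0.001]
contact_force: [-0.8, 0.4, -0.6]
grip_width: 0.528
grip_force: 0.0
```

Call:
step_arm([
  {"linear": [0,0,-0.1],"roll": 0,"jaw": 0.53},
  {"linear": [0,0,-0.25],"roll": 0,"jaw": 0.53},
  {"linear": [0,0,-0.4],"roll": 0,"jaw": 0.53},
  {"linear": [0,0,-0.5],"roll": 0,"jaw": 0.53},
  {"linear": [0,-0.1,-0.5],"roll": 0,"jaw": 0},
  {"linear": [0,-0.25,-0.5],"roll": 0,"jaw": 0},
  {"linear": [0,-0.4,-0.5],"roll": 0,"jaw": 0},
  {"linear": [0,-0.52,-0.5],"roll": 0,"jaw": 0},
  {"linear": [0,-0.52,-0.5],"roll": 0,"jaw": 0},
  {"linear": [0,-0.52,-0.5],"roll": 0,"jaw": 0},
])

```text
t: 9.25
ee_pos: [0.4744, 0.0033, 0.2356]
tool_rot: [0.001, 0.695, 0.719, 0.001]
contact_force: [0.6, -0.5, 0.1]
grip_width: 0.057
grip_force: 0.0
```

```bash
python3 -c "
from h import *
c=snap('wrist','w2')
plan(.515,.004,.150,2)"
```

```text
lin [-0.0023  0.159   0.3428] roll -0.0001 | at [0.4751 0.0032 0.2356] ang 1.99 q6 [-0.18 -0.21] t 9.3 tilt 0.14
```

View pics/w2.png

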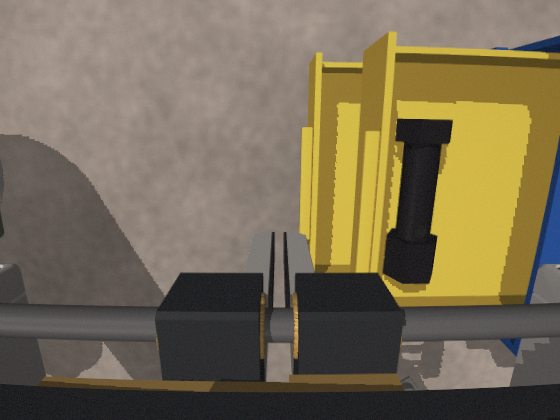

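The torch lies inside the upper crate, from (425,130) to (410,260), clear of the front panel. Next I'll turn the tool so its slim side faces the stack and push the lip.

Call:
step_arm([
  {"linear": [0,0,0.1],"roll": -0.5,"jaw": 0},
  {"linear": [0,0,0.2],"roll": -0.5,"jaw": 0},
  {"linear": [0,0,0.3],"roll": -0.5,"jaw": 0},
  {"linear": [0,0,0.348],"roll": -0.5,"jaw": 0},
  {"linear": [0,0,0.348],"roll": -0.5,"jaw": 0},
  {"linear": [0,0,0.348],"roll": -0.5,"jaw": 0},
  {"linear": [0,0,0.348],"roll": -0.5,"jaw": 0},
  {"linear": [0,0,0.348],"roll": -0.5,"jaw": 0},
  {"linear": [0,0,0.348],"roll": -0.5,"jaw": 0},
  {"linear": [0,0,0.348],"roll": -0.5,"jaw": 0},
])

```text
t: 10.3
ee_pos: [0.4757, 0.0032, 0.1478]
tool_rot: [0.0, 0.015, 1.0, -0.0]
contact_force: [0.8, 0.2, -0.2]
grip_width: 0.003
grip_force: 0.0
```

```bash
python3 -c "
from h import *
plan(.65,.0098,.148,92)"
```

```text
lin [-6.961e-01  4.710e-02 -2.000e-04] roll -0.0206 | at [0.4757 0.0032 0.1478] ang 88.3 q6 [-0.18 -1.72] t 10.3 tilt 0.04
```

Call:
step_arm([
  {"linear": [-0.1,0.005,0],"roll": -0.02,"jaw": 0},
  {"linear": [-0.18,0.01,0],"roll": -0.02,"jaw": 0},
  {"linear": [-0.25,0.015,0],"roll": -0.02,"jaw": 0},
  {"linear": [-0.32,0.02,0],"roll": -0.02,"jaw": 0},
  {"linear": [-0.39,0.025,0],"roll": -0.02,"jaw": 0},
  {"linear": [-0.46,0.03,0],"roll": -0.02,"jaw": 0},
  {"linear": [-0.53,0.035,0],"roll": -0.02,"jaw": 0},
  {"linear": [-0.6,0.04,0],"roll": -0.02,"jaw": 0},
  {"linear": [-0.67,0.045,0],"roll": -0.02,"jaw": 0},
  {"linear": [-0.7,0.047,0],"roll": -0.02,"jaw": 0},
])

```text
t: 11.3
ee_pos: [0.6515, 0.0086, 0.1471]
tool_rot: [0.0, -0.013, 1.0, -0.0]
contact_force: [-4.8, -0.8, 2.8]
grip_width: 0.004
grip_force: 1.8
```

Call:
step_arm([
  {"linear": [-0.01,0,0],"roll": 0,"jaw": 0},
  {"linear": [-0.02,0,0],"roll": 0,"jaw": 0},
  {"linear": [-0.03,0,0],"roll": 0,"jaw": 0},
  {"linear": [-0.035,0,0],"roll": 0,"jaw": 0},
  {"linear": [-0.04,0,0],"roll": 0,"jaw": 0},
  {"linear": [-0.04,0,0],"roll": 0,"jaw": 0},
  {"linear": [-0.04,0,0],"roll": 0,"jaw": 0},
  {"linear": [-0.04,0,0],"roll": 0,"jaw": 0},
  {"linear": [-0.04,0,0],"roll": 0,"jaw": 0},
  {"linear": [-0.04,0,0],"roll": 0,"jaw": 0},
])

```text
t: 12.3
ee_pos: [0.6593, 0.0092, 0.1477]
tool_rot: [-0.0, -0.013, 1.0, 0.0]
contact_force: [-2.0, 0.8, -0.3]
grip_width: 0.003
grip_force: 0.8
```

Call:
step_arm([
  {"linear": [-0.008,0,0],"roll": 0,"jaw": 0},
  {"linear": [-0.016,0,0],"roll": 0,"jaw": 0},
  {"linear": [-0.024,0,0],"roll": 0,"jaw": 0},
  {"linear": [-0.028,0,0],"roll": 0,"jaw": 0},
  {"linear": [-0.032,0,0],"roll": 0,"jaw": 0},
  {"linear": [-0.032,0,0],"roll": 0,"jaw": 0},
  {"linear": [-0.032,0,0],"roll": 0,"jaw": 0},
  {"linear": [-0.032,0,0],"roll": 0,"jaw": 0},
  {"linear": [-0.032,0,0],"roll": 0,"jaw": 0},
  {"linear": [-0.032,0,0],"roll": 0,"jaw": 0},
])

```text
t: 13.3
ee_pos: [0.6672, 0.0094, 0.1478]
tool_rot: [-0.0, -0.013, 1.0, 0.0]
contact_force: [-2.7, 0.5, 0.6]
grip_width: 0.004
grip_force: 1.5
```

Call:
step_arm([
  {"linear": [-0.008,0,0],"roll": 0,"jaw": 0},
  {"linear": [-0.016,0,0],"roll": 0,"jaw": 0},
  {"linear": [-0.02,0,0],"roll": 0,"jaw": 0},
  {"linear": [-0.02,0,0],"roll": 0,"jaw": 0},
  {"linear": [-0.02,0,0],"roll": 0,"jaw": 0},
  {"linear": [-0.02,0,0],"roll": 0,"jaw": 0},
  {"linear": [-0.02,0,0],"roll": 0,"jaw": 0},
  {"linear": [-0.02,0,0],"roll": 0,"jaw": 0},
  {"linear": [-0.02,0,0],"roll": 0,"jaw": 0},
  {"linear": [-0.02,0,0],"roll": 0,"jaw": 0},
])

```text
t: 14.3
ee_pos: [0.6672, 0.0094, 0.1478]
tool_rot: [-0.006, -0.014, 1.0, -0.0]
contact_force: [-14.5, -1.1, 8.6]
grip_width: 0.003
grip_force: 8.0
```

Call:
step_arm([
  {"linear": [0.08,0,0],"roll": 0,"jaw": 0},
  {"linear": [0.2,0,0],"roll": 0,"jaw": 0},
  {"linear": [0.3,0,-0.1],"roll": 0,"jaw": 0},
  {"linear": [0.4,-0.1,-0.25],"roll": 0,"jaw": 0.55},
  {"linear": [0.5,-0.25,-0.25],"roll": 0,"jaw": 0.55},
  {"linear": [0.6,-0.4,-0.25],"roll": 0,"jaw": 0.55},
  {"linear": [0.65,-0.6,-0.25],"roll": 0,"jaw": 0.55},
  {"linear": [0.65,-0.8,-0.25],"roll": 0,"jaw": 0.55},
  {"linear": [0.65,-1.0,-0.25],"roll": 0,"jaw": 0.55},
  {"linear": [0.65,-1.0,-0.25],"roll": 0,"jaw": 0.55},
])

```text
t: 15.3
ee_pos: [0.5172, -0.2519, 0.2112]
tool_rot: [0.002, -0.01, 1.0, -0.003]
contact_force: [0.8, 0.9, 0.0]
grip_width: 0.542
grip_force: 0.0
```

```bash
python3 -c "
from h import *
plan(.463,-.342,.18,82)"
```

```text
lin [ 0.2246 -0.3552  0.1261] roll 0.0508 | at [ 0.5172 -0.2519  0.2112] ang 91.15 q6 [-0.6  -2.19] t 15.3 tilt 0.39
```

Call:
step_arm([
  {"linear": [0.11,-0.18,0.06],"roll": 0.05,"jaw": 0.55},
  {"linear": [0.224,-0.355,0.126],"roll": 0.05,"jaw": 0.55},
  {"linear": [0.224,-0.355,0.126],"roll": 0.05,"jaw": 0.55},
  {"linear": [0.224,-0.355,0.126],"roll": 0.05,"jaw": 0.55},
  {"linear": [0.224,-0.355,0.126],"roll": 0.05,"jaw": 0.55},
  {"linear": [0.224,-0.355,0.126],"roll": 0.05,"jaw": 0.55},
  {"linear": [0.224,-0.355,0.126],"roll": 0.05,"jaw": 0.55},
  {"linear": [0.224,-0.355,0.126],"roll": 0.05,"jaw": 0.55},
  {"linear": [0.224,-0.355,0.126],"roll": 0.05,"jaw": 0.55},
  {"linear": [0.224,-0.355,0.126],"roll": 0.05,"jaw": 0.55},
])

```text
t: 16.3
ee_pos: [0.4632, -0.3348, 0.1788]
tool_rot: [0.0, 0.065, 0.998, -0.0]
contact_force: [-0.5, -0.3, 0.7]
grip_width: 0.551
grip_force: 0.0
```

```bash
python3 -c "
from h import *
c=snap('wrist','w3')
plan(.463,-.342,.18,82)"
```

```text
lin [-0.0032 -0.0283 -0.005 ] roll 0.0031 | at [ 0.4631 -0.3349  0.1787] ang 82.55 q6 [-0.78 -2.22] t 16.35 tilt 0.01
```

View pics/w3.png

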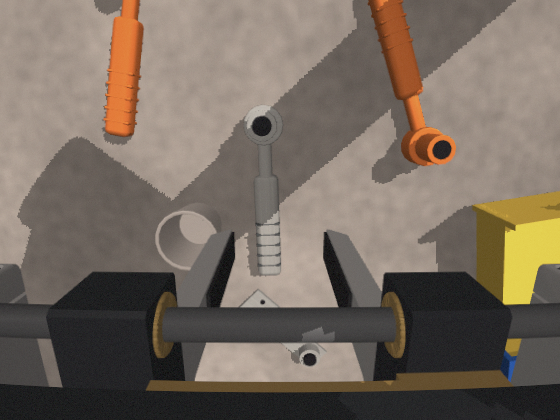

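The wrench's socket mouth is at (262,126). Its handle runs from (266,176) to (269,274), and the cup's right rim is at (221,235).

```bash
python3 -c "
from h import *
c=load('w3')
for n,u,v,z in(('socket',262,125,.054),('handle front',266,177,.022),('tail',269.5,274,.02),('hL',254,200,.018),('hR',279.5,200,.018),('cup c',189,237,.055),('cup R',221,235,.055)): print(n,np.round(px2w(c,u,v,z),4))
"
```

```text
socket [ 0.3981 -0.341   0.054 ]
handle front [ 0.4513 -0.346   0.022 ]
tail [ 0.5619 -0.3577  0.02  ]
hL [ 0.475  -0.3625  0.018 ]
hR [ 0.4785 -0.3355  0.018 ]
cup c [ 0.4949 -0.4275  0.055 ]
cup R [ 0.4968 -0.3957  0.055 ]
```

```bash
python3 -c "
from h import *
plan(.4597,-.3473,.006,84.1)"
```

```text
lin [ 0.0072 -0.051   0.691 ] roll -0.0086 | at [ 0.4631 -0.3349  0.1787] ang 82.55 q6 [-0.78 -2.22] t 16.35 tilt 0.01
```

Call:
step_arm([
  {"linear": [0.007,-0.051,0.1],"roll": -0.009,"jaw": 0.55},
  {"linear": [0.007,-0.051,0.25],"roll": -0.009,"jaw": 0.55},
  {"linear": [0.007,-0.051,0.4],"roll": -0.009,"jaw": 0.55},
  {"linear": [0.007,-0.051,0.52],"roll": -0.009,"jaw": 0.55},
  {"linear": [0.007,-0.051,0.62],"roll": -0.009,"jaw": 0.55},
  {"linear": [0.007,-0.051,0.67],"roll": -0.009,"jaw": 0.55},
  {"linear": [0.007,-0.051,0.685],"roll": -0.009,"jaw": 0.55},
  {"linear": [0.007,-0.051,0.69],"roll": -0.009,"jaw": 0.55},
  {"linear": [0.007,-0.051,0.69],"roll": -0.009,"jaw": 0.55},
  {"linear": [0.007,-0.051,0.69],"roll": -0.009,"jaw": 0.15},
], squeeze=45)

```text
t: 17.35
ee_pos: [0.4606, -0.3485, 0.0078]
tool_rot: [0.001, 0.051, 0.999, -0.001]
contact_force: [1.2, -0.1, -0.7]
grip_width: 0.498
grip_force: 0.0
```

Call:
step_arm([
  {"linear": [0,0,0],"roll": 0,"jaw": 0.15},
  {"linear": [0,0,0],"roll": 0,"jaw": 0.15},
  {"linear": [0,0,0],"roll": 0,"jaw": 0.15},
  {"linear": [0,0,0],"roll": 0,"jaw": 0.15},
  {"linear": [0,0,0],"roll": 0,"jaw": 0.15},
  {"linear": [0,0,0],"roll": 0,"jaw": 0.15},
  {"linear": [0,0,-0.03],"roll": 0,"jaw": 0.15},
  {"linear": [0,0,-0.08],"roll": 0,"jaw": 0.15},
  {"linear": [0,0,-0.16],"roll": 0,"jaw": 0.15},
  {"linear": [0,0,-0.24],"roll": 0,"jaw": 0.15},
])

```text
t: 18.35
ee_pos: [0.4587, -0.3464, 0.066]
tool_rot: [-0.001, 0.051, 0.999, 0.001]
contact_force: [-0.2, -0.1, -5.0]
grip_width: 0.275
grip_force: 45.0
```

```bash
python3 -c "
from h import *
s=monitor.get_state();print(s['ft_torque'],s['contact_force'],s['grip_width'])
plan(.4597,-.25,.2,2)"
```

```text
[-0.00239231  0.00829632 -0.00212401] [-0.22982459 -0.14288328 -5.01672973] 0.2752405697773643
lin [ 0.0363  0.385  -0.5352] roll 0.4564 | at [ 0.4587 -0.3464  0.066 ] ang 84.15 q6 [-0.8  -2.27] t 18.35 tilt 0.17
```

Call:
step_arm([
  {"linear": [0,0,-0.15],"roll": 0,"jaw": 0.15},
  {"linear": [0,0,-0.3],"roll": 0,"jaw": 0.15},
  {"linear": [0,0,-0.45],"roll": 0.03,"jaw": 0.15},
  {"linear": [0,0.1,-0.55],"roll": 0.07,"jaw": 0.15},
  {"linear": [0,0.22,-0.55],"roll": 0.11,"jaw": 0.15},
  {"linear": [0,0.35,-0.55],"roll": 0.15,"jaw": 0.15},
  {"linear": [0,0.5,-0.55],"roll": 0.19,"jaw": 0.15},
  {"linear": [0,0.62,-0.55],"roll": 0.23,"jaw": 0.15},
  {"linear": [0,0.75,-0.55],"roll": 0.27,"jaw": 0.15},
  {"linear": [0,0.85,-0.55],"roll": 0.3,"jaw": 0.15},
])

```text
t: 19.35
ee_pos: [0.4802, -0.1336, 0.2033]
tool_rot: [-0.001, 0.5, 0.866, 0.0]
contact_force: [0.3, -0.2, -4.8]
grip_width: 0.275
grip_force: 45.0
```

```bash
python3 -c "
from h import *
plan(.570,.017,.20,2)"
```

```text
lin [0.3427 0.6119 0.0135] roll 0.1553 | at [ 0.4802 -0.1336  0.2033] ang 29.95 q6 [-0.45 -0.97] t 19.35 tilt 0.12
```

Call:
step_arm([
  {"linear": [0.05,0.08,0],"roll": 0.03,"jaw": 0.15},
  {"linear": [0.1,0.18,0],"roll": 0.06,"jaw": 0.15},
  {"linear": [0.17,0.3,0],"roll": 0.1,"jaw": 0.15},
  {"linear": [0.23,0.42,0],"roll": 0.13,"jaw": 0.15},
  {"linear": [0.29,0.52,0],"roll": 0.155,"jaw": 0.15},
  {"linear": [0.33,0.59,0],"roll": 0.155,"jaw": 0.15},
  {"linear": [0.343,0.612,0],"roll": 0.155,"jaw": 0.15},
  {"linear": [0.343,0.612,0],"roll": 0.155,"jaw": 0.15},
  {"linear": [0.343,0.612,0],"roll": 0.155,"jaw": 0.15},
  {"linear": [0.343,0.612,0],"roll": 0.155,"jaw": 0.15},
])

```text
t: 20.35
ee_pos: [0.5698, 0.0139, 0.2036]
tool_rot: [-0.0, 0.693, 0.72, -0.0]
contact_force: [-0.8, -0.4, -4.8]
grip_width: 0.272
grip_force: 45.0
```

```bash
python3 -c "
from h import *
c=snap('wrist','w4');snap('scene','s4');plan(.570,.017,.022,2)
i=load('s4')['color'][110:330,200:440]
o=np.zeros((420,800,3),np.uint8);o[:,:400]=cv2.resize(c['color'],(400,420))[:,:];o[:,400:]=cv2.resize(i,(400,420),interpolation=3);cv2.imwrite('pics/c4.png',o)"
```

```text
lin [1.230e-02 6.000e-04 7.269e-01] roll 0.001 | at [0.57   0.0139 0.2037] ang 2.17 q6 [-0.13 -0.17] t 20.45 tilt 0.02
```

View pics/c4.png

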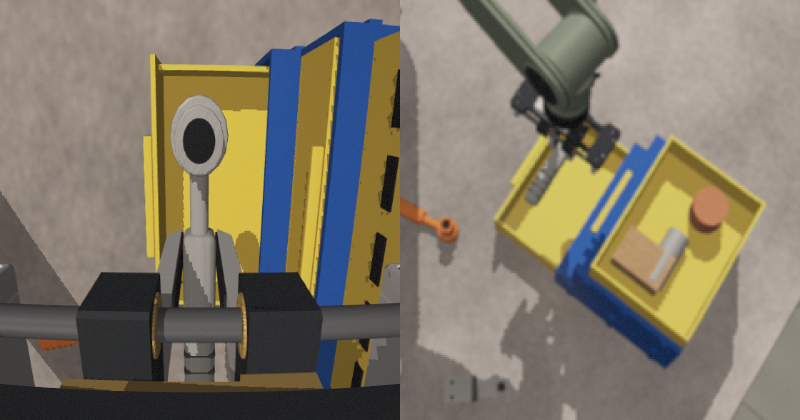

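Upper crate is closed (its lip is at left (315,200)), and the wrench hangs over the open lower crate, whose front panel is at left (155,160).

```bash
python3 -c "
from h import *
c=load('w4')
for n,u,v,z in(('lo panel outer',151*1.4,60,.08),('lo panel outer',155*1.4,283,.08),('up lip front',312*1.4,155,.162),('lo wall y+ outer',200*1.4,66,.058)):
  p=px2w(c,u,v,z);d=p[:2]-[.689,.01];print(n,np.round(p,4),'stack',np.round([d@[.9994,.035]-.0925,d@[-.035,.9994]],4))
d=np.array([.5700,.0139])-[.689,.01];print(d@[.9994,.035]-.0925)
"
```

```text
lo panel outer [0.5082 0.1324 0.08  ] stack [-0.2689  0.1287]
lo panel outer [ 0.5115 -0.0802  0.08  ] stack [-0.2731 -0.0839]
up lip front [0.6764 0.066  0.162 ] stack [-0.1031  0.0564]
lo wall y+ outer [0.5678 0.1326 0.058 ] stack [-0.2094  0.1268]
-0.21129209999999998
```

Call:
step_arm([
  {"linear": [0.012,0,0.1],"roll": 0,"jaw": 0.15},
  {"linear": [0.012,0,0.2],"roll": 0,"jaw": 0.15},
  {"linear": [0.012,0,0.3],"roll": 0,"jaw": 0.15},
  {"linear": [0.012,0,0.4],"roll": 0,"jaw": 0.15},
  {"linear": [0.012,0,0.5],"roll": 0,"jaw": 0.15},
  {"linear": [0.012,0,0.58],"roll": 0,"jaw": 0.15},
  {"linear": [0.012,0,0.65],"roll": 0,"jaw": 0.15},
  {"linear": [0.012,0,0.69],"roll": 0,"jaw": 0.15},
  {"linear": [0.012,0,0.71],"roll": 0,"jaw": 0.15},
  {"linear": [0.012,0,0.718],"roll": 0,"jaw": 0.15},
])

```text
t: 21.45
ee_pos: [0.5705, 0.0176, 0.0242]
tool_rot: [0.0, 0.693, 0.721, 0.0]
contact_force: [0.2, 0.5, -4.4]
grip_width: 0.272
grip_force: 45.0
```

Call:
step_arm([
  {"linear": [0,0,0],"roll": 0,"jaw": 0.15},
  {"linear": [0,0,0.004],"roll": 0,"jaw": 0.15},
  {"linear": [0,0,0.008],"roll": 0,"jaw": 0.15},
  {"linear": [0,0,0.01],"roll": 0,"jaw": 0.15},
  {"linear": [0,0,0.01],"roll": 0,"jaw": 0.15},
  {"linear": [0,0,0.01],"roll": 0,"jaw": 0.15},
  {"linear": [0,0,0.01],"roll": 0,"jaw": 0.15},
  {"linear": [0,0,0.01],"roll": 0,"jaw": 0.15},
  {"linear": [0,0,0.01],"roll": 0,"jaw": 0.15},
  {"linear": [0,0,0.01],"roll": 0,"jaw": 0.15},
])

```text
t: 22.45
ee_pos: [0.5704, 0.0179, 0.0217]
tool_rot: [0.0, 0.693, 0.721, -0.0]
contact_force: [1.0, -0.1, -3.9]
grip_width: 0.275
grip_force: 45.0
```

Call:
step_arm([
  {"linear": [0,0,0.004],"roll": 0,"jaw": 0.15},
  {"linear": [0,0,0.006],"roll": 0,"jaw": 0.15},
  {"linear": [0,0,0.006],"roll": 0,"jaw": 0.15},
  {"linear": [0,0,0.006],"roll": 0,"jaw": 0.5},
  {"linear": [0,0,0.006],"roll": 0,"jaw": 0.5},
  {"linear": [0,0,0.006],"roll": 0,"jaw": 0.5},
  {"linear": [0,0,0.006],"roll": 0,"jaw": 0.5},
  {"linear": [0,0,0.006],"roll": 0,"jaw": 0.5},
  {"linear": [0,0,0.006],"roll": 0,"jaw": 0.5},
  {"linear": [0,0,-0.02],"roll": 0,"jaw": 0.5},
])

```text
t: 23.45
ee_pos: [0.5693, 0.018, 0.026]
tool_rot: [-0.001, 0.693, 0.721, -0.001]
contact_force: [-0.6, 0.2, 0.4]
grip_width: 0.497
grip_force: 0.0
```

Call:
step_arm([
  {"linear": [0,0,-0.1],"roll": 0,"jaw": 0.5},
  {"linear": [0,0,-0.25],"roll": 0,"jaw": 0.5},
  {"linear": [0,0,-0.4],"roll": 0,"jaw": 0.5},
  {"linear": [0,0,-0.55],"roll": 0,"jaw": 0.5},
  {"linear": [0,-0.15,-0.6],"roll": 0,"jaw": 0},
  {"linear": [0,-0.3,-0.6],"roll": 0,"jaw": 0},
  {"linear": [0,-0.45,-0.6],"roll": 0,"jaw": 0},
  {"linear": [0,-0.56,-0.6],"roll": 0,"jaw": 0},
  {"linear": [0,-0.56,-0.6],"roll": 0,"jaw": 0},
  {"linear": [0,-0.56,-0.6],"roll": 0,"jaw": 0},
])

```text
t: 24.45
ee_pos: [0.4309, 0.0123, 0.1774]
tool_rot: [0.001, 0.693, 0.721, 0.001]
contact_force: [0.1, -0.3, 0.2]
grip_width: 0.027
grip_force: 0.0
```

```bash
python3 -c "
from h import *
c=snap('wrist','w5');plan(.450,.0,.066,92)"
```

```text
lin [-0.0518  0.071   0.4462] roll -0.4986 | at [0.4315 0.0123 0.1775] ang 2.25 q6 [-0.17 -0.21] t 24.5 tilt 0.13
```

View pics/w5.png

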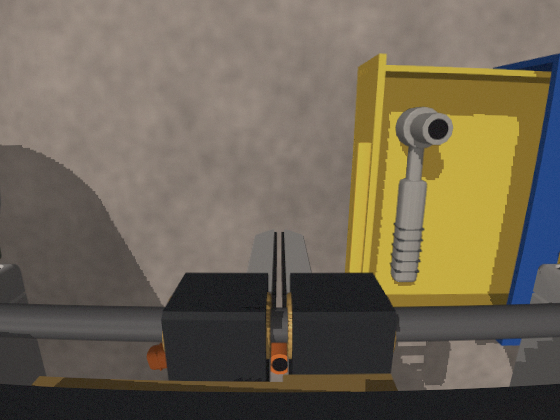

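The wrench lies flat, socket up, in the lower crate. Next I turn the tool, lower it and push that crate home.

Call:
step_arm([
  {"linear": [0,0,0.1],"roll": -0.5,"jaw": 0},
  {"linear": [-0.04,0,0.2],"roll": -0.5,"jaw": 0},
  {"linear": [-0.04,0,0.3],"roll": -0.5,"jaw": 0},
  {"linear": [-0.04,0,0.4],"roll": -0.5,"jaw": 0},
  {"linear": [-0.04,0,0.446],"roll": -0.5,"jaw": 0},
  {"linear": [-0.04,0,0.446],"roll": -0.5,"jaw": 0},
  {"linear": [-0.04,0,0.446],"roll": -0.5,"jaw": 0},
  {"linear": [-0.04,0,0.446],"roll": -0.5,"jaw": 0},
  {"linear": [-0.04,0,0.446],"roll": -0.5,"jaw": 0},
  {"linear": [-0.04,0,0.446],"roll": -0.5,"jaw": 0},
])

```text
t: 25.5
ee_pos: [0.4325, 0.0022, 0.0653]
tool_rot: [0.0, 0.013, 1.0, -0.0]
contact_force: [-0.8, 0.8, -0.1]
grip_width: 0.006
grip_force: 0.0
```

```bash
python3 -c "
from h import *
plan(.61,.008,.066,92)"
```

```text
lin [-0.7092  0.041  -0.0025] roll -0.0191 | at [0.4325 0.0022 0.0653] ang 88.56 q6 [-0.2  -1.74] t 25.5 tilt 0.04
```

Call:
step_arm([
  {"linear": [-0.1,0.005,0],"roll": -0.02,"jaw": 0},
  {"linear": [-0.18,0.01,0],"roll": -0.02,"jaw": 0},
  {"linear": [-0.25,0.015,0],"roll": -0.02,"jaw": 0},
  {"linear": [-0.32,0.02,0],"roll": -0.02,"jaw": 0},
  {"linear": [-0.39,0.025,0],"roll": -0.02,"jaw": 0},
  {"linear": [-0.46,0.03,0],"roll": -0.02,"jaw": 0},
  {"linear": [-0.53,0.035,0],"roll": -0.02,"jaw": 0},
  {"linear": [-0.6,0.04,0],"roll": -0.02,"jaw": 0},
  {"linear": [-0.67,0.041,0],"roll": -0.02,"jaw": 0},
  {"linear": [-0.72,0.041,0],"roll": -0.02,"jaw": 0},
])

```text
t: 26.5
ee_pos: [0.6127, 0.0074, 0.0643]
tool_rot: [-0.001, -0.016, 1.0, 0.0]
contact_force: [-1.7, 1.1, 1.3]
grip_width: 0.005
grip_force: 1.0
```

Call:
step_arm([
  {"linear": [-0.01,0,0],"roll": 0,"jaw": 0},
  {"linear": [-0.02,0,0],"roll": 0,"jaw": 0},
  {"linear": [-0.03,0,0],"roll": 0,"jaw": 0},
  {"linear": [-0.04,0,0],"roll": 0,"jaw": 0},
  {"linear": [-0.05,0,0],"roll": 0,"jaw": 0},
  {"linear": [-0.06,0,0],"roll": 0,"jaw": 0},
  {"linear": [-0.06,0,0],"roll": 0,"jaw": 0},
  {"linear": [-0.06,0,0],"roll": 0,"jaw": 0},
  {"linear": [-0.06,0,0],"roll": 0,"jaw": 0},
  {"linear": [-0.06,0,0],"roll": 0,"jaw": 0},
])

```text
t: 27.5
ee_pos: [0.6261, 0.0075, 0.0653]
tool_rot: [0.0, -0.016, 1.0, 0.0]
contact_force: [-0.5, 0.0, -1.0]
grip_width: 0.007
grip_force: 0.4
```

Call:
step_arm([
  {"linear": [-0.008,0,0],"roll": 0,"jaw": 0},
  {"linear": [-0.016,0,0],"roll": 0,"jaw": 0},
  {"linear": [-0.024,0,0],"roll": 0,"jaw": 0},
  {"linear": [-0.03,0,0],"roll": 0,"jaw": 0},
  {"linear": [-0.036,0,0],"roll": 0,"jaw": 0},
  {"linear": [-0.04,0,0],"roll": 0,"jaw": 0},
  {"linear": [-0.04,0,0],"roll": 0,"jaw": 0},
  {"linear": [-0.04,0,0],"roll": 0,"jaw": 0},
  {"linear": [-0.04,0,0],"roll": 0,"jaw": 0},
  {"linear": [-0.04,0,0],"roll": 0,"jaw": 0},
])

```text
t: 28.5
ee_pos: [0.6322, 0.0077, 0.0652]
tool_rot: [-0.005, -0.016, 1.0, -0.0]
contact_force: [-12.0, 0.1, 7.8]
grip_width: 0.004
grip_force: 5.8
```

Call:
step_arm([
  {"linear": [0.06,0,0],"roll": 0,"jaw": 0},
  {"linear": [0.2,0,0],"roll": 0,"jaw": 0},
  {"linear": [0.35,0,0],"roll": 0,"jaw": 0},
  {"linear": [0.5,0,0],"roll": 0,"jaw": 0},
  {"linear": [0.6,0,-0.15],"roll": 0,"jaw": 0},
  {"linear": [0.7,0,-0.3],"roll": 0,"jaw": 0},
  {"linear": [0.75,0,-0.45],"roll": 0,"jaw": 0},
  {"linear": [0.75,0,-0.6],"roll": 0,"jaw": 0},
  {"linear": [0.75,0,-0.6],"roll": 0,"jaw": 0},
  {"linear": [0.75,0,-0.6],"roll": 0,"jaw": 0},
])

```text
t: 29.5
ee_pos: [0.4501, 0.0017, 0.2167]
tool_rot: [0.002, -0.016, 1.0, -0.0]
contact_force: [-0.0, 1.0, 0.2]
grip_width: 0.006
grip_force: 0.0
```

```bash
python3 -c "
from h import *
c=snap('scene','s6');print(monitor.get_state()['ee_pos'])
cv2.imwrite('pics/s6b.png',cv2.resize(c['color'],(800,600),interpolation=3))"
```

```text
[0.44891284 0.00192016 0.21503049]
```

View pics/s6b.png

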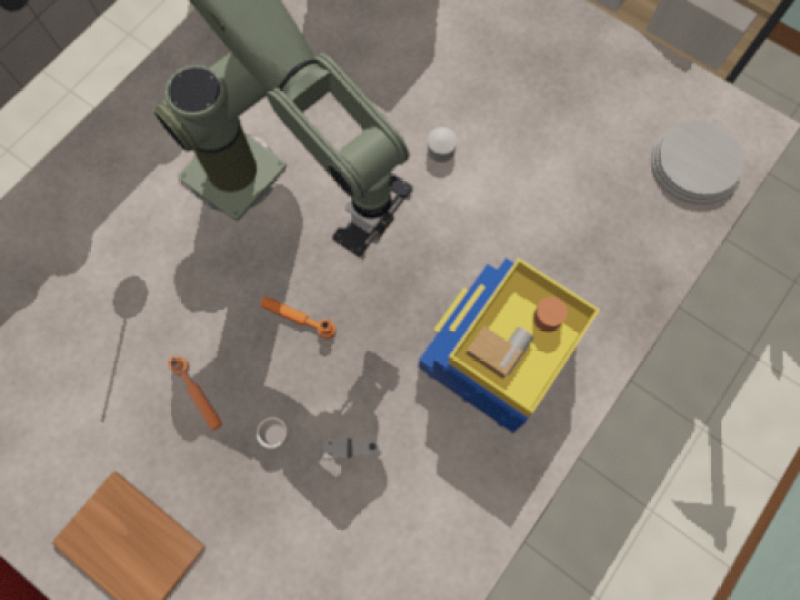

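Both crates are home, with only their lips showing at (452,308) and (468,307). The cup at (272,433), the tin at (442,142) and the hasp at (350,447) are where they started, and the arm touches nothing.

```bash
python3 -c "
from workcell import order
print(order.sign_off())"
```

```text
the job is handed in; nothing more can be done
None
```

I handed the job in at about 30 s: the torch is in the upper crate, the wrench lies flat and socket up in the lower one, both crates are pushed to their stops, and the cup, tin and hasp look unmoved; no verdict came back.

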